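# Brighten the magnifier lamp by four clicks

### The job

Wake the magnifier lamp's dimmer console by pressing its green button fully down with a fingertip and letting it go, then turn the lamp up exactly four clicks: push the dial's orange fin round with a fingertip, clockwise seen from above, four clicks on from where it stands now, and leave the dial resting in that fourth click. Push gently, do not grip or squeeze the dial, do not shift the loose things around the console, and finish with the hand clear of everything.

Things in the scene. Friction and masses are not known exactly. Their poses are not given: they have to be found in the camera images.
- console: grey dimmer console fixed to the bench, a box 140 (own x) x 230 (own y) x 50 mm high; origin at the centre of its underside. The dial is centred 45 mm to its +y, the button 66 mm to its -y. White dots 53 mm from the dial's axis mark its 11 clicks, 30 degrees apart.
- dial (a joint): click-stop brightness dial, rad, grows clockwise seen from above (brighter). It rests only in clicks at 0, 0.524, 1.047 ... 5.236 (every 30 degrees, 11 places, with end stops just outside the first and last) and starts resting in one of the first four (0 to 1.571). Within a click it springs back; pushed at the fin 32 mm from the axis it needs 3 to 4 N, and half-way to the next click (15 degrees) it gives way and snaps on by itself into that click, running ahead of the finger.
- dial_axis (a point): point on the dial's upright axis at the top face of its black disc (disc 88 mm diameter, its top face 62 mm above the bench)
- dial_fin (a point): point inside the dial's single orange fin, 32 mm out from the axis and 10 mm above the disc's top face; it turns with the dial. The fin is an upright radial bar 10 mm thick, reaching from 10 to 42 mm from the axis and 21 mm above the disc's top face; nothing else stands on the disc, so a fingertip fits over the disc beside the fin on either side
- power (a joint): travel of the green push button, m: 0 up, 0.006 fully down; sprung, fully down takes 5 N, comes up when let go
- power_top (a point): centre of the top of the green round button (30 mm diameter), pressed straight down
- slide_mid (a point): centre of a loose glass sample plate in a flat aluminium frame, 50 x 75 x 8 mm, near the console; leave alone
- loupe_mid (a point): centre (half-way up) of a loose black eye loupe, 40 mm diameter, 36 mm high; leave alone
- jar_mid (a point): centre (half-way up) of a loose small specimen jar, 44 mm diameter, 50 mm high; leave alone

How it is judged:
On the way, in this order (a step that is already met when the one before it is completed fails the run):
1. the green button is pressed fully down (value of joint power above 0.0045 m), for 0.05 s.
2. the dial is four clicks clockwise of where it started (distance of dial_fin from where it was at the start of the episode between 0.0518 and 0.0585 m and value of joint dial between 1.833 and 3.927 rad), for 0.2 s.
At the end, for the whole second after the job is handed in: The dial rests four clicks (120 degrees, within 12 degrees) clockwise of its start, still; the button is up again; slide, loupe and jar are within 12 mm of where they stood (all of step 2 and velocity of joint dial between -0.1 and 0.1 rad/s and value of joint power below 0.0015 m and distance of each of slide_mid, loupe_mid, jar_mid from where it was at the start of the episode below 0.012 m); the robot touches nothing.
It fails at once if the dial is gripped or pushed harder than 20 N (contact force between the fingers and dial above 20 N).
It fails at once if the sample plate is knocked, carried or shifted more than 12 mm (distance of slide_mid from where it was at the start of the episode above 0.012 m).
It fails at once if the loupe is knocked, carried or shifted more than 12 mm (distance of loupe_mid from where it was at the start of the episode above 0.012 m).
It fails at once if the jar is knocked, carried or shifted more than 12 mm (distance of jar_mid from where it was at the start of the episode above 0.012 m).
It also fails if it takes over 59 s, if anything falls off the work surface, if the arm or the gripper's body presses on something with over 40 N, if the wrist force passes 120 N, or if a joint passes its speed limit or range.

### The arm

A 6-joint arm with a two-finger parallel gripper is mounted at the origin on the work surface. World frame = base frame: x ahead of the robot, y to its left, z up, the work surface at z = 0. Lengths are in m, angles in rad, forces in N, time in s.
With the tool pointing down it reaches from about 0.425 to 0.95 m from the base axis. Payload 3.5 kg.
Tool frame: the origin (TCP) lies on the centre line of the jaws, within the pads' length; the fingertips stand 14 mm ahead of it and the grasp point (between the pads) lies 5 mm behind it (tips_ahead is the distance from the TCP to the fingertips, in m); y points along the fingers, z is the direction in which the jaws open and shut, and the axes are right-handed (so a half turn about y gives the same grasp; the last joint's range is limited). The gripper opens to 85 mm and grips with 20 to 120 N. Pads are 22 mm wide; open, the fingers measure 114 mm over their backs; the gripper's body (76 mm by 85 mm) begins 54 mm behind the grasp point. The pads swing forward as they close: fully open they stand 13 mm farther back than shut.
Start: joints at [-1.319, 0.286, 1.577, -0, 1.279, -0.15], TCP at [0.264, -0.621, 0.206] pointing down, gripper open.
Joint ranges: [-2.77, 2.77], [-0.9, 2.22], [0.21, 2.48], [-1.53, 4.67], [0.24, 2.81], [-2.84, 2.84]. Speed limits (rad/s): [2.79, 2.79, 3.14, 3.14, 3.14, 3.14].

### API

Orientations are given as a unit quaternion [x, y, z, w].
In Python, from plant import get_state, read_camera, sign_off, tips_ahead gives the robot as it stands.
- The arm moves only by the tool send_rows, never from a script. Its argument "plan" is a list of rows, each a list of 2 entries, a list of its own where there are three numbers: the shift along the tool's x, y, z in units of 12 cm (1.0 is 12 cm), then the turn, a rotation vector about the tool's x, y, z in units of 360 degrees (1.0 is 360 degrees). In form: [[[tx, ty, tz], [rx, ry, rz]], ...]. A call has 1 to 12 rows; each row shifts and turns the commanded pose from where the row before left it, along the tool's axes as they then stand; what a row does not reach is not made up. A row lasts 1/10 s, in which the tool goes at most 50 mm and 8.59 degrees, less where a joint would pass 70% of its speed; a pose out of reach is approached as far as the arm can. A call with a number of a shift or a turn outside -1 to 1 is refused whole. A call with a gripper value outside its range is refused whole. "gripper" is the closure, from 0 (fully open) to 1 (shut), set as the call begins (left out, the last holds). The fingers move at their own pace and stop on an object; "grip_force" is the grip in N (left out, the last holds). Time passes only in rows, so rows that do not move let the fingers close. It gives the time, the measured TCP pose, the force and the opening at its end, in the units of the state.
- get_state(): the state, without advancing time (a new reading comes with each control period).
- read_camera(name): name is "side" or "top" or "wrist"; returns a dict with "img" (384x512x3 uint8, blue, green, red), "fx", "fy", "cx", "cy" (pixels), "D" ([k1, k2, p1, p2, k3] as OpenCV has them; the pictures are not rectified), "world_from_camera" (4x4, takes a point from camera to world coordinates); the wrist camera has in their place "mount" (4x4, takes a point from camera to tool coordinates, whose origin is the TCP and whose axes are the tool frame's). Camera axes: x right, y down, z forward; pixel columns grow to the right and rows downward; lengths in m; the calibration is good to about 2 mm. A picture is of the moment at which its call begins: read the wrist's pose just before it. There is no depth.
- sign_off(): hands the job in, once; it reports no verdict.
The state is a dict: "time": time; "qpos": joint angles; "dq": joint speeds; "joint_efforts": joint torques, N m; "eef_pos": TCP position; "tcp_rot": TCP orientation; "contact_force": force on the tool from outside, world axes, zero at the start; "wrist_torque": the same for the moment, N m; "opening": opening from 0.0 (shut) to 1.0 (fully open).
Only numpy, scipy, OpenCV 4.12 (cv2) and the standard library are available. Lean on these libraries where they do the work, as an engineer would, in place of code of your own. Each camera call takes 0.05 s, during which the arm holds its last target. There are 200 camera calls.

## Working session

There is one attempt and no reset: what is moved stays moved. The work goes in short steps, Python scripts to look and compute and a tool call to move; the robot and the scene stay as the last step left them, time stands still between calls to the robot, and variables do not carry over. Pictures are saved under pics/ and viewed, about 8 in all and at most 12, crops included, and the job is handed in when it is done.

Besides the shell and the picture viewer there is one more tool, called after "Request:" in YAML: its name, and indented under it one key for each argument. send_rows: Moves the arm, as the interface text tells. Its arguments: {"type":"object","properties":{"plan":{"type":"array"},"gripper":{"type":"number"},"grip_force":{"type":"number"}},"required":["plan"]}

```bash
mkdir -p pics; ls
python3 - <<'E'
from plant import *
import cv2
s=get_state();print(s, tips_ahead)
for n in("top","side"):
    c=read_camera(n);cv2.imwrite(f"pics/{n}0.png",c["img"]);print(n,c["fx"],c["fy"],c["cx"],c["cy"],c["D"],c["world_from_camera"])
E
```

```text
pics
{'time': 0.0, 'qpos': array([-1.31900616e+00,  2.87174237e-01,  1.57815919e+00,  4.72536754e-05,
        1.27861416e+00, -1.49983211e-01]), 'dq': array([-0.00043014, -0.00047698, -0.00098415, -0.00072056, -0.00111249,
        0.00119371]), 'joint_efforts': array([ 9.68767552e-06, -4.05979085e+01, -2.92627752e+01, -1.20872610e-04,
        5.82416716e-03,  1.21085154e-05]), 'eef_pos': array([ 0.26383008, -0.62053374,  0.20505118]), 'tcp_rot': array([-0.14111642,  0.6937197 , -0.69205504,  0.14106364]), 'contact_force': array([-0.2905303 ,  0.68724105, -0.13909929]), 'wrist_torque': array([-0.00916708, -0.02481213, -0.00520746]), 'opening': 0.9980971153114051} 0.014
top 414.10068939227233 414.10068939227233 260.43871781992704 191.2470813798623 [-0.00518317  0.          0.          0.          0.        ] [[ 0.01310848 -0.99439037  0.10495693  0.44273054]
 [-0.99975484 -0.01116075  0.01912334  0.04536066]
 [-0.01784467 -0.10518187 -0.99429289  0.99469409]
 [ 0.          0.          0.          1.        ]]
side 408.74617404685665 408.74617404685665 253.39244830393724 193.473121509362 [-0.06463346  0.          0.          0.          0.        ] [[-0.94744966 -0.23208057  0.22017665  0.33514632]
 [-0.3197758   0.7066177  -0.63121697  0.65772988]
 [-0.00908752 -0.66845346 -0.74369845  0.80726369]
 [ 0.          0.          0.          1.        ]]
```

View pics/top0.png

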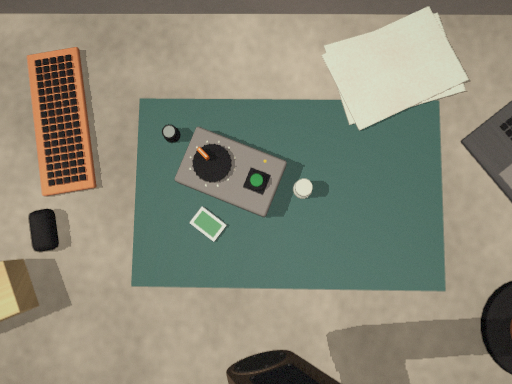

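View pics/side0.png

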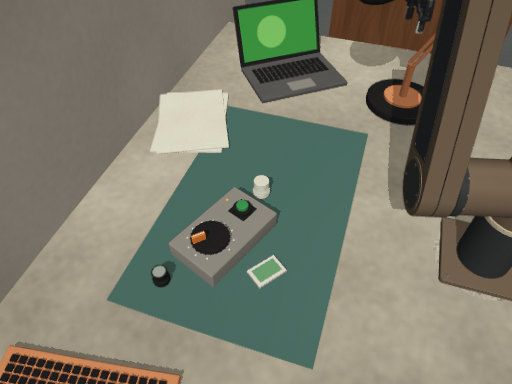

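The top view shows the console tilted, with the dial at about (212,163) and its fin pointing up-left. The button is at about (257,181), the loupe (171,133), the jar (304,188) and the plate (208,224). I'll enlarge it to read these more closely.

Run:
```python
import cv2
i=cv2.imread("pics/top0.png")[112:252,155:325]
i=cv2.resize(i,None,fx=4.2,fy=4.2,interpolation=cv2.INTER_CUBIC);cv2.imwrite("pics/topc.png",i);print(i.shape)
```

```text
(588, 714, 3)
```

View pics/topc.png

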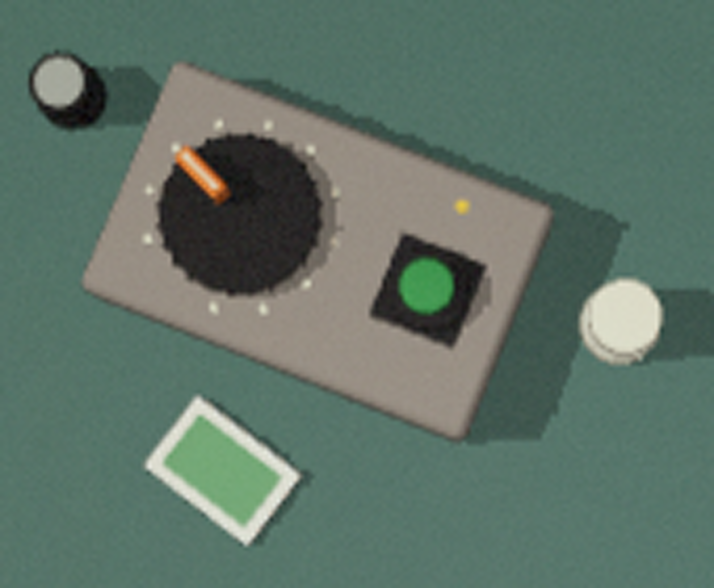

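The crop shows 11 dots around a dial centre near (242,216). The 60° gap lies lower-left, so click 0 is at (148,239). The fin points at the dot at (176,148), which is click 2, so the target is click 6 at (336,192).

```bash
cat > h.py <<'E'
import numpy as np,cv2
from plant import *
from scipy.spatial.transform import Rotation as R
def ray(c,px,T,z):
    K=np.array([[c["fx"],0,c["cx"]],[0,c["fy"],c["cy"]],[0,0,1]])
    u=cv2.undistortPoints(np.array([[px]],float),K,np.array(c["D"]))[0,0]
    d=T[:3,:3]@[u[0],u[1],1];o=T[:3,3];return o+d*(z-o[2])/d[2]
E
python3 - <<'E'
from h import *
c=read_camera("top");T=c["world_from_camera"]
P=lambda u,v,z:ray(c,((u+.5)/4.2+155-.5,(v+.5)/4.2+112-.5),T,z)
d=[(148,239),(149,190),(176,148),(219,125),(268,125),(311,150),(336,192),(335,242),(307,284),(263,308),(214,308)]
W=np.array([P(*p,.05)[:2] for p in d])
# similarity fit: W = c + r*exp(i(a0 - 30k))
k=np.arange(11);e=np.exp(-1j*np.radians(30*k));A=np.c_[np.ones(11),e];w=W[:,0]+1j*W[:,1]
s=np.linalg.lstsq(A,w,rcond=None)[0];cen=s[0];print("centre",cen,"r",abs(s[1]),"a0",np.degrees(np.angle(s[1])),"res mm",np.abs(A@s-w)*1e3)
print("disc centre",P(241,215,.062))
for p in[(181,154),(222,193)]:
    q=P(*p,.083);v=complex(q[0],q[1])-cen;print("fin",abs(v),np.degrees(np.angle(v)))
print("btn",P(427,286,.058),"corners",[P(*p,.05)[:2] for p in[(178,64),(552,208),(462,440),(84,287)]])
print("loupe",P(58,81,.036),"jar",P(622,318,.05),"slide",P(222,470,.008))
s=get_state();print(R.from_quat(s["tcp_rot"]).as_matrix().round(3))
E
```

```text
centre (0.6069570613459792+0.17638086390199417j) r 0.053123853534645826 a0 104.83328203269691 res mm [0.17812771 0.31184601 0.16165963 0.46786854 0.43077703 0.17791864
 0.67033384 0.72336052 0.42862881 0.5208079  0.15832095]
disc centre [0.60533274 0.17494188 0.062     ]
fin 0.03965494565480895 46.24220488246662
fin 0.008907703888381371 43.214955148054884
btn [0.56796484 0.07320179 0.058     ] corners [array([0.69227996, 0.21397186]), array([0.61303001, 0.00529163]), array([0.48495381, 0.05324516]), array([0.56646268, 0.26215334])]
loupe [0.68559914 0.2842686  0.036     ] jar [ 0.55256184 -0.03328321  0.05      ] slide [0.46814665 0.18952054 0.008     ]
[[-0.92  -0.001  0.391]
 [-0.391  0.002 -0.92 ]
 [-0.    -1.    -0.002]]
```

Request:
send_rows:
  plan:
    - [[0,0,0],[0,0,0]]
    - [[0,0,0],[0,0,0]]
    - [[0,0,0],[0,0,0]]
    - [[0,0,0],[0,0,0]]
    - [[0,0,0],[0,0,0]]
    - [[0,0,0],[0,0,0]]
  gripper: 1
  grip_force: 20

```text
time: 0.75
eef_pos: [0.264, -0.6212, 0.2065]
tcp_rot: [0.141, -0.693, 0.693, -0.141]
contact_force: [0.3, 0.5, -0.4]
opening: 0.007
```

Run:
```python
from h import *
import plant;print(plant.tips_ahead)
c=read_camera("side");T=c["world_from_camera"];K=np.array([[c["fx"],0,c["cx"]],[0,c["fy"],c["cy"]],[0,0,1]])
print("lamp base",ray(c,(400,99),T,.01),"laptop",ray(c,(293,78),T,.01),ray(c,(320,50),T,.1))
q=np.array([[.264,-.621,.2065]]);Ti=np.linalg.inv(T);print(cv2.projectPoints(q,Ti[:3,:3],Ti[:3,3],K,np.array(c["D"]))[0])
cv2.imwrite("pics/w0.png",read_camera("wrist")["img"])
c=cv2.imread("pics/side0.png")[0:150,230:512];cv2.imwrite("pics/s1.png",cv2.resize(c,None,fx=2.8,fy=2.8))
```

```text
0.014
lamp base [ 0.24132469 -0.57421576  0.01      ] laptop [ 0.61369522 -0.58305522  0.01      ] [ 0.53904866 -0.64254893  0.1       ]
[[[409.28646297  36.38021716]]]
```

View pics/s1.png

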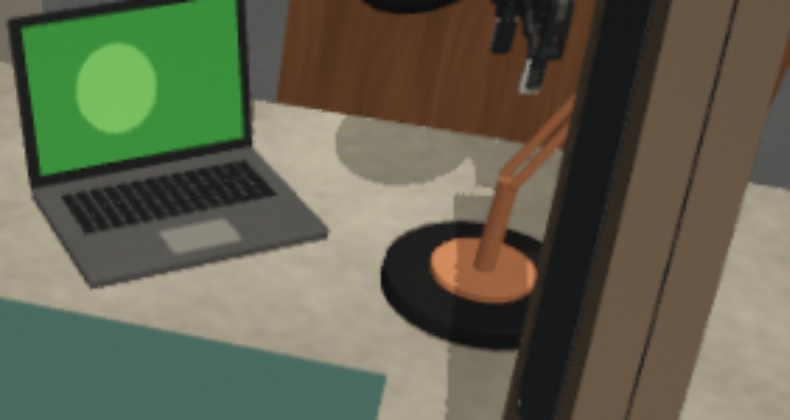

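The lamp's base stands close to the hand, so I go ahead and up first, then across.

Request:
send_rows:
  plan:
    - [[-0.256,-0.167,0.109],[0,0,0]]
    - [[-0.256,-0.167,0.109],[0,0,0]]
    - [[-0.256,-0.167,0.109],[0,0,0]]
    - [[-0.2386,0,-0.2911],[0,0,0]]
    - [[-0.2386,0,-0.2911],[0,0,0]]
    - [[-0.2386,0,-0.2911],[0,0,0]]
    - [[-0.2386,0,-0.2911],[0,0,0]]
    - [[-0.2386,0,-0.2911],[0,0,0]]
    - [[-0.2386,0,-0.2911],[0,0,0]]
    - [[-0.2386,0,-0.2911],[0,0,0]]
    - [[-0.2386,0,-0.2911],[0,0,0]]

```text
time: 1.95
eef_pos: [0.4659, -0.2727, 0.2668]
tcp_rot: [0.141, -0.693, 0.693, -0.141]
contact_force: [1.7, -0.1, -0.2]
opening: 0.003
```

Request:
send_rows:
  plan:
    - [[-0.2386,0,-0.2911],[0,0,0]]
    - [[-0.2386,0,-0.2911],[0,0,0]]
    - [[-0.2386,0,-0.2911],[0,0,0]]
    - [[-0.2386,0,-0.2911],[0,0,0]]
    - [[-0.2386,0,-0.2911],[0,0,0]]
    - [[-0.2386,0,-0.2911],[0,0,0]]
    - [[-0.2386,0,-0.2911],[0,0,0]]
    - [[-0.2386,0,-0.2911],[0,0,0]]
    - [[0,0,0],[0,0,0]]

```text
time: 2.85
eef_pos: [0.5677, 0.077, 0.2666]
tcp_rot: [-0.143, 0.693, -0.692, 0.143]
contact_force: [-0.4, -1.2, -0.1]
opening: 0.002
```

Request:
send_rows:
  plan:
    - [[0,0.1,0],[0,-0.0222,0]]
    - [[0,0.1,0],[0,-0.0222,0]]
    - [[0,0.1,0],[0,-0.0222,0]]
    - [[0,0.1,0],[0,-0.0222,0]]
    - [[0,0.1,0],[0,-0.0222,0]]
    - [[0,0.1,0],[0,-0.0222,0]]
    - [[0,0.1,0],[0,-0.0222,0]]
    - [[0,0.1,0],[0,-0.0222,0]]
    - [[0,0.1,0],[0,-0.0222,0]]
    - [[0,0.1,0],[0,-0.0222,0]]
    - [[0,0,0],[0,-0.0222,0]]
    - [[0,0,0],[0,-0.0222,0]]

```text
time: 4.05
eef_pos: [0.5668, 0.0714, 0.146]
tcp_rot: [0.61, -0.358, 0.357, -0.61]
contact_force: [0.1, 0.3, 0.1]
opening: 0.004
```

Request:
send_rows:
  plan:
    - [[0,0,0],[0,-0.0222,0]]
    - [[0,0,0],[0,-0.0222,0]]
    - [[0,0,0],[0,0,0]]
    - [[0,0,0],[0,0,0]]

```text
time: 4.45
eef_pos: [0.5672, 0.0717, 0.1467]
tcp_rot: [0.653, -0.272, 0.272, -0.653]
contact_force: [-0.1, -0.2, -0.5]
opening: -0.001
```

Run:
```python
from h import *
s=get_state();c=read_camera("wrist");print(c["mount"],s["eef_pos"]);M=R.from_quat(s["tcp_rot"]).as_matrix();print(M.round(3))
np.savez("w1.npz",T=np.block([[M,s["eef_pos"][:,None]],[0,0,0,1]])@c["mount"])
print(ray(c,(256,192),np.load("w1.npz")["T"],.05))
a=c["img"];b=read_camera("side")["img"][130:320,110:330]
cv2.imwrite("pics/w1.png",np.hstack([a,cv2.resize(b,None,fx=1.3,fy=384/190)]))
```

```text
[[ 1.16521370e-03  9.52726147e-01  3.03828128e-01 -7.68573629e-02]
 [-9.87102517e-05 -3.03828224e-01  9.52726824e-01 -1.67262321e-01]
 [ 9.99999316e-01 -1.14012130e-03 -2.59980971e-04  9.20324254e-04]
 [ 0.00000000e+00  0.00000000e+00  0.00000000e+00  1.00000000e+00]] [0.56720459 0.07174795 0.14666526]
[[ 0.704  0.     0.711]
 [-0.711 -0.     0.704]
 [ 0.    -1.    -0.   ]]
[0.57303333 0.07132874 0.05      ]
```

View pics/w1.png

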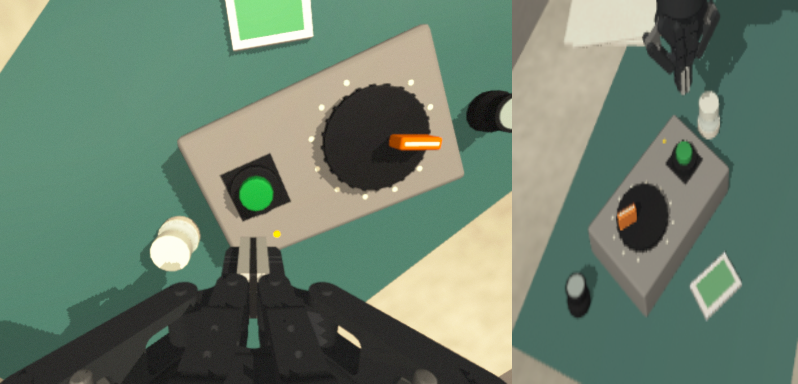

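The wrist view shows the green button at (256,193), under the tip path. The closed fingertips are narrow, and the fin is at (415,142). I'll descend on the button in stages.

Request:
send_rows:
  plan:
    - [[0,0.2,0.017],[0,0,0]]
    - [[0,0.2,0],[0,0,0]]
    - [[0,0.05,0],[0,0,0]]
    - [[0,0.03,0],[0,0,0]]
    - [[0,0,0],[0,0,0]]
    - [[0,0,0],[0,0,0]]

```text
time: 5.15
eef_pos: [0.5696, 0.0736, 0.0903]
tcp_rot: [-0.653, 0.27, -0.272, 0.653]
contact_force: [0.1, -0.2, 0.1]
opening: -0.004
```

Request:
send_rows:
  plan:
    - [[0,0.025,0],[0,0,0]]
    - [[0,0.025,0],[0,0,0]]
    - [[0,0,0],[0,0,0]]
    - [[0,0,0],[0,0,0]]

```text
time: 5.55
eef_pos: [0.5686, 0.0737, 0.0829]
tcp_rot: [0.653, -0.271, 0.271, -0.653]
contact_force: [0.4, 0.2, -0.7]
opening: 0.005
```

Request:
send_rows:
  plan:
    - [[0,0.017,0],[0,0,0]]
    - [[0,0.017,0],[0,0,0]]
    - [[0,0,0],[0,0,0]]
    - [[0,0,0],[0,0,0]]

```text
time: 5.95
eef_pos: [0.5686, 0.0737, 0.0787]
tcp_rot: [0.653, -0.271, 0.271, -0.653]
contact_force: [0.1, 0.2, 0.3]
opening: -0.002
```

Request:
send_rows:
  plan:
    - [[0,0.017,0],[0,0,0]]
    - [[0,0.017,0],[0,0,0]]
    - [[0,0,0],[0,0,0]]
    - [[0,0,0],[0,0,0]]

```text
time: 6.35
eef_pos: [0.5686, 0.0737, 0.0747]
tcp_rot: [0.653, -0.271, 0.271, -0.653]
contact_force: [-0.7, -0.9, 1.2]
opening: -0.001
```

Request:
send_rows:
  plan:
    - [[0,0.017,0],[0,0,0]]
    - [[0,0,0],[0,0,0]]
    - [[0,0,0],[0,0,0]]

```text
time: 6.65
eef_pos: [0.5686, 0.0737, 0.0727]
tcp_rot: [0.653, -0.271, 0.271, -0.653]
contact_force: [0.6, 0.3, -0.8]
opening: 0.002
```

Request:
send_rows:
  plan:
    - [[0,0.017,0],[0,0,0]]
    - [[0,0,0],[0,0,0]]
    - [[0,0,0],[0,0,0]]

```text
time: 6.95
eef_pos: [0.5686, 0.0737, 0.0706]
tcp_rot: [0.653, -0.271, 0.271, -0.653]
contact_force: [0.7, -0.5, -0.7]
opening: -0.002
```

Request:
send_rows:
  plan:
    - [[0,0.017,0],[0,0,0]]
    - [[0,0,0],[0,0,0]]
    - [[0,0,0],[0,0,0]]

```text
time: 7.25
eef_pos: [0.5686, 0.0737, 0.0685]
tcp_rot: [0.653, -0.271, 0.271, -0.653]
contact_force: [-0.6, -0.0, 0.2]
opening: 0.001
```

Request:
send_rows:
  plan:
    - [[0,0.008,0],[0,0,0]]
    - [[0,0,0],[0,0,0]]
    - [[0,0,0],[0,0,0]]

```text
time: 7.55
eef_pos: [0.5687, 0.0737, 0.0677]
tcp_rot: [-0.653, 0.271, -0.271, 0.653]
contact_force: [-0.9, -0.4, 0.6]
opening: 0.0
```

Run:
```python
from h import *
f=[get_state()["contact_force"] for _ in range(3)];print(f)
b=read_camera("side")["img"][150:300,140:320];a=read_camera("wrist")["img"][100:320,120:420]
print([get_state()["contact_force"] for _ in range(3)])
cv2.imwrite("pics/s2.png",np.hstack([cv2.resize(b,(480,400),interpolation=2),cv2.resize(a,(320,400))]))
```

```text
[array([-0.86101714, -0.43103181,  0.61559679]), array([-0.86101714, -0.43103181,  0.61559679]), array([-0.86101714, -0.43103181,  0.61559679])]
[array([ 0.14211935, -0.47234753,  0.47047339]), array([ 0.14211935, -0.47234753,  0.47047339]), array([ 0.14211935, -0.47234753,  0.47047339])]
```

View pics/s2.png

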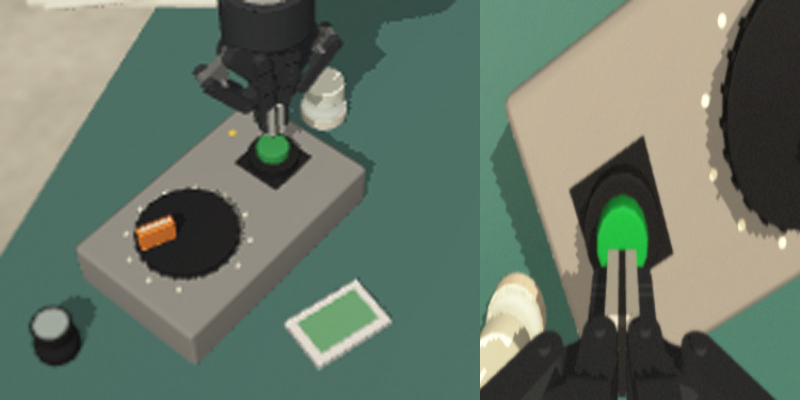

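Run:
```python
from h import *
from scipy.optimize import least_squares
t=read_camera("top");s=read_camera("side");w=read_camera("wrist")
def green(im):
    b,g,r=[im[...,i].astype(int) for i in range(3)];m=((g>90)&(g>1.8*r)&(g>1.4*b)).astype(np.uint8)
    n,l,st,c=cv2.connectedComponentsWithStats(m);return [(x[4],tuple(x[:4]),tuple(y.round(1))) for x,y in zip(st[1:],c[1:]) if x[4]>30]
i0=cv2.imread("pics/side0.png");t0=cv2.imread("pics/top0.png");w1=cv2.imread("pics/w1.png")[:,:512]
g=[[x for x in green(i) if lo<x[2][0]<hi and l2<x[2][1]<h2] for i,lo,hi,l2,h2 in((t0,240,275,165,195),(i0,225,260,190,220),(w1,230,285,170,220))];print(g)
W=np.load("w1.npz")["T"]
for z in(.055,.06,.065,.07):print(z,[ray(c,x[0][2],T,z)[:2].round(4) for c,x,T in((t,g[0],t["world_from_camera"]),(s,g[1],s["world_from_camera"]),(w,g[2],W))])
def pr(c,T,p):
    K=np.array([[c["fx"],0,c["cx"]],[0,c["fy"],c["cy"]],[0,0,1]]);Ti=np.linalg.inv(T);return cv2.projectPoints(np.array([p]),Ti[:3,:3],Ti[:3,3],K,np.array(c["D"]))[0].ravel().round(1)
e=get_state()["eef_pos"];p=e-[0,0,.014]
print("tip side px",pr(s,s["world_from_camera"],p),"wrist",pr(w,w["mount"],[0,.014,0]))
```

```text
[[(np.int32(132), (np.int32(250), np.int32(174), np.int32(13), np.int32(13)), (np.float64(256.0), np.float64(179.6)))], [(np.int32(108), (np.int32(236), np.int32(200), np.int32(12), np.int32(11)), (np.float64(241.7), np.float64(205.1)))], [(np.int32(944), (np.int32(239), np.int32(176), np.int32(35), np.int32(35)), (np.float64(255.9), np.float64(193.3)))]]
0.055 [array([0.5686, 0.0739]), array([0.5726, 0.0638]), array([0.5727, 0.0714])]
0.06 [array([0.568 , 0.0738]), array([0.571 , 0.0678]), array([0.5716, 0.0725])]
0.065 [array([0.5673, 0.0736]), array([0.5695, 0.0717]), array([0.5704, 0.0736])]
0.07 [array([0.5666, 0.0735]), array([0.5679, 0.0757]), array([0.5693, 0.0747])]
tip side px [241.9 208.8] wrist [251.5 222.6]
```

The side view shows the fingertips still above the button: seen at row ~201, where the nominal tip offset gives 209. The button top triangulates to z≈0.066. So the real tips are shorter than the nominal 14 mm, and I'll go on down by feel.

Request:
send_rows:
  plan:
    - [[0,0.017,0],[0,0,0]]
    - [[0,0.017,0],[0,0,0]]
    - [[0,0,0],[0,0,0]]

```text
time: 8.1
eef_pos: [0.5683, 0.0737, 0.0631]
tcp_rot: [0.653, -0.271, 0.271, -0.653]
contact_force: [-0.3, -0.1, -0.9]
opening: 0.002
```

Request:
send_rows:
  plan:
    - [[0,0.017,0],[0,0,0]]
    - [[0,0,0],[0,0,0]]

```text
time: 8.3
eef_pos: [0.5684, 0.0737, 0.0612]
tcp_rot: [0.653, -0.271, 0.271, -0.653]
contact_force: [-0.3, -0.1, 0.7]
opening: -0.001
```

Request:
send_rows:
  plan:
    - [[0,0.017,0],[0,0,0]]
    - [[0,0,0],[0,0,0]]

```text
time: 8.5
eef_pos: [0.5684, 0.0737, 0.0592]
tcp_rot: [0.653, -0.271, 0.271, -0.653]
contact_force: [0.1, 0.3, -0.5]
opening: -0.0
```

Request:
send_rows:
  plan:
    - [[0,0.017,0],[0,0,0]]
    - [[0,0,0],[0,0,0]]

```text
time: 8.7
eef_pos: [0.5684, 0.0737, 0.0572]
tcp_rot: [0.653, -0.271, 0.271, -0.653]
contact_force: [0.5, 1.3, 0.5]
opening: 0.0
```

Request:
send_rows:
  plan:
    - [[0,0.017,0],[0,0,0]]
    - [[0,0,0],[0,0,0]]

```text
time: 8.9
eef_pos: [0.5684, 0.0737, 0.0551]
tcp_rot: [0.653, -0.271, 0.271, -0.653]
contact_force: [0.2, 0.1, 0.4]
opening: 0.002
```

Run:
```python
from h import *
b=read_camera("side")["img"][150:300,140:320];a=read_camera("wrist")["img"][100:320,120:420]
s=get_state();print(s["contact_force"],s["wrist_torque"],s["joint_efforts"])
cv2.imwrite("pics/s3.png",np.hstack([cv2.resize(b,(480,400),interpolation=2),cv2.resize(a,(320,400))]))
```

```text
[-0.1313056   1.17468525  0.22303261] [-0.02908029 -0.01865126 -0.00413404] [-6.80807643e-04 -3.42167616e+01 -2.48003322e+01 -3.07034870e-04
  1.96410474e-03  1.79863071e-05]
```

View pics/s3.png

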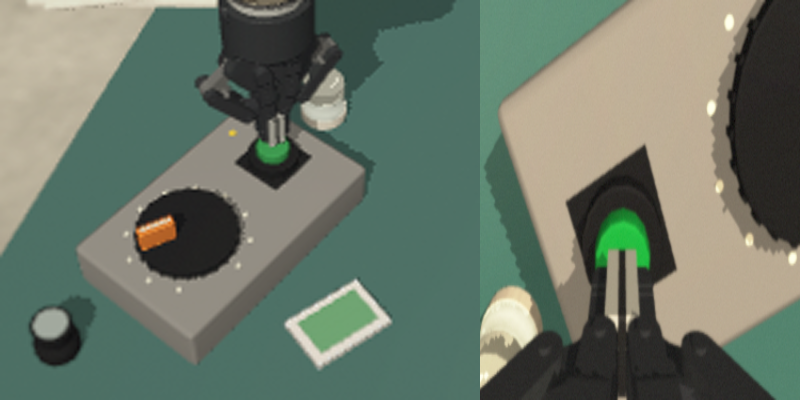

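The tips now sit at crop (275,145), just about at the button top, with no force yet. I'll go on down in small steps.

Request:
send_rows:
  plan:
    - [[0,0.017,0],[0,0,0]]
    - [[0,0,0],[0,0,0]]

```text
time: 9.2
eef_pos: [0.5685, 0.0737, 0.0532]
tcp_rot: [0.653, -0.271, 0.271, -0.653]
contact_force: [-0.3, -0.3, 0.7]
opening: 0.001
```

Request:
send_rows:
  plan:
    - [[0,0.012,0],[0,0,0]]
    - [[0,0,0],[0,0,0]]

```text
time: 9.4
eef_pos: [0.5685, 0.0737, 0.0517]
tcp_rot: [0.653, -0.271, 0.271, -0.653]
contact_force: [-0.3, 0.5, 0.1]
opening: -0.001
```

Request:
send_rows:
  plan:
    - [[0,0.012,0],[0,0,0]]
    - [[0,0,0],[0,0,0]]

```text
time: 9.6
eef_pos: [0.5685, 0.0737, 0.0503]
tcp_rot: [0.653, -0.271, 0.271, -0.653]
contact_force: [0.4, 0.4, 1.1]
opening: 0.001
```

Request:
send_rows:
  plan:
    - [[0,0.012,0],[0,0,0]]
    - [[0,0,0],[0,0,0]]

```text
time: 9.8
eef_pos: [0.5685, 0.0737, 0.0489]
tcp_rot: [0.653, -0.271, 0.271, -0.653]
contact_force: [-0.4, 0.1, -0.9]
opening: -0.003
```

Request:
send_rows:
  plan:
    - [[0,0.012,0],[0,0,0]]
    - [[0,0,0],[0,0,0]]

```text
time: 10.0
eef_pos: [0.5685, 0.0737, 0.0475]
tcp_rot: [0.653, -0.271, 0.271, -0.653]
contact_force: [0.5, 0.1, -0.1]
opening: 0.003
```

Request:
send_rows:
  plan:
    - [[0,0.012,0],[0,0,0]]
    - [[0,0,0],[0,0,0]]

```text
time: 10.2
eef_pos: [0.5687, 0.0737, 0.0464]
tcp_rot: [0.653, -0.271, 0.271, -0.653]
contact_force: [-0.7, -0.3, 1.4]
opening: -0.0
```

Request:
send_rows:
  plan:
    - [[0,0.012,0],[0,0,0]]
    - [[0,0,0],[0,0,0]]

```text
time: 10.4
eef_pos: [0.5688, 0.0737, 0.045]
tcp_rot: [-0.653, 0.271, -0.271, 0.653]
contact_force: [-1.2, -0.1, 2.3]
opening: -0.005
```

Request:
send_rows:
  plan:
    - [[0,0.012,0],[0,0,0]]
    - [[0,0,0],[0,0,0]]

```text
time: 10.6
eef_pos: [0.5689, 0.0737, 0.0435]
tcp_rot: [-0.653, 0.271, -0.271, 0.653]
contact_force: [-0.4, -0.1, 3.5]
opening: -0.003
```

Request:
send_rows:
  plan:
    - [[0,0.012,0],[0,0,0]]
    - [[0,0,0],[0,0,0]]

```text
time: 10.8
eef_pos: [0.5688, 0.0737, 0.042]
tcp_rot: [-0.653, 0.271, -0.271, 0.653]
contact_force: [-1.3, -0.4, 4.5]
opening: 0.004
```

Request:
send_rows:
  plan:
    - [[0,0.012,0],[0,0,0]]
    - [[0,0,0],[0,0,0]]

```text
time: 11.0
eef_pos: [0.5689, 0.0737, 0.0412]
tcp_rot: [0.653, -0.271, 0.271, -0.653]
contact_force: [-2.6, 0.2, 8.0]
opening: -0.003
```

The button bottomed out: force rose to 8 N and travel ran from z 0.047 to 0.041, so the tips sit about 19 mm above the reported TCP. Next I lift and move behind the fin on its counter-clockwise side.

Request:
send_rows:
  plan:
    - [[0,0,0],[0,0,0]]
    - [[0,-0.1,0],[0,0,0]]
    - [[0,-0.2,0],[0,0,0]]
    - [[0,-0.2,0],[0,0,0]]
    - [[-0.146,0,0.27],[0,0,0]]
    - [[-0.146,0,0.27],[0,0,0]]
    - [[-0.146,0,0.27],[0,0,0]]
    - [[-0.146,0,0.27],[0,0,0]]
    - [[0,0,0],[0,0,0]]
    - [[0,0,0],[0,0,0]]

```text
time: 12.0
eef_pos: [0.6105, 0.2152, 0.0999]
tcp_rot: [0.654, -0.271, 0.27, -0.653]
contact_force: [-0.1, -0.4, -0.2]
opening: 0.001
```

Run:
```python
from h import *
s=get_state();print(s["eef_pos"],s["tcp_rot"])
b=read_camera("side")["img"][150:300,110:290];a=read_camera("wrist")["img"][100:384,60:460];t=read_camera("top")["img"]
cv2.imwrite("pics/s4.png",np.hstack([cv2.resize(b,(400,333),interpolation=2),cv2.resize(a,(400,333))]))
```

```text
[0.61047538 0.21520213 0.0998576 ] [ 0.65365059 -0.27080706  0.27032157 -0.65294004]
```

View pics/s4.png

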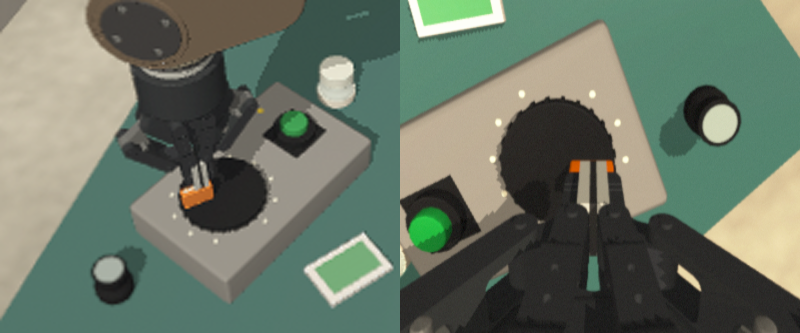

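```bash
cat >> h.py <<'E'
def pr(c,T,p):
    K=np.array([[c["fx"],0,c["cx"]],[0,c["fy"],c["cy"]],[0,0,1]]);Ti=np.linalg.inv(T);return cv2.projectPoints(np.array([p],float),Ti[:3,:3],Ti[:3,3],K,np.array(c["D"]))[0].ravel().round(1)
def sidecrop(u,v): return ((u-110)/.45,(v-150)/.45)
E
python3 - <<'E'
from h import *
s=read_camera("side");T=s["world_from_camera"];w=read_camera("wrist");st=get_state();M=R.from_quat(st["tcp_rot"]).as_matrix();e=st["eef_pos"]
for h in(-.014,.0,.019):print("side crop",h,np.round(sidecrop(*pr(s,T,e+[0,0,h])),0),[np.round(sidecrop(*pr(s,T,e+[0,0,h]+M@[dx,0,dz])),0) for dx in(-.011,.011) for dz in(-.015,.015)])
f=lambda q:((q-[60,100])*[1,333/284]).round(0)+[400,0]
for y in(.014,0,-.019):print("wrist crop",y,f(pr(w,w["mount"],[0,y,0])),f(pr(w,w["mount"],[-.011,y,0])),f(pr(w,w["mount"],[.011,y,0])))
W=np.block([[M,e[:,None]],[0,0,0,1]])@w["mount"];C=np.array([.607,.1764,.083])
for ph in(44.8,):
  d=np.array([np.cos(np.radians(ph)),np.sin(np.radians(ph)),0])
  for r in(.01,.042):print("fin",np.round(sidecrop(*pr(s,T,C+r*d)),0),f(pr(w,W,C+r*d)))
E
```

```text
side crop -0.014 [202. 204.] [array([221., 207.]), array([192., 218.]), array([212., 190.]), array([184., 202.])]
side crop 0.0 [201. 196.] [array([220., 198.]), array([190., 210.]), array([211., 182.]), array([182., 193.])]
side crop 0.019 [199. 184.] [array([218., 187.]), array([188., 198.]), array([209., 170.]), array([180., 181.])]
wrist crop 0.014 [592. 144.] [591. 125.] [592. 162.]
wrist crop 0 [591. 154.] [591. 135.] [591. 173.]
wrist crop -0.019 [591. 171.] [591. 150.] [591. 192.]
fin [212. 182.] [564. 179.]
fin [181. 193.] [610. 179.]
```

Predicted and seen tip positions agree with the tip 19 mm above the TCP, the finger is behind the fin, and the button is up. I'll descend beside the fin.

Request:
send_rows:
  plan:
    - [[0,0.15,0],[0,0,0]]
    - [[0,0.15,0],[0,0,0]]
    - [[0,0.06,0],[0,0,0]]
    - [[0,0.04,0],[0,0,0]]
    - [[0,0,0],[0,0,0]]
    - [[0,0,0],[0,0,0]]

```text
time: 12.85
eef_pos: [0.6116, 0.2148, 0.0533]
tcp_rot: [-0.653, 0.271, -0.272, 0.653]
contact_force: [0.5, -0.8, -0.2]
opening: -0.004
```

Request:
send_rows:
  plan:
    - [[0.02,0,0],[0,0,0]]
    - [[0.02,0,0],[0,0,0]]
    - [[0.015,0,0],[0,0,0]]
    - [[0,0,0],[0,0,0]]

```text
time: 13.25
eef_pos: [0.616, 0.21, 0.0528]
tcp_rot: [-0.653, 0.271, -0.271, 0.653]
contact_force: [0.2, -0.4, 0.4]
opening: -0.0
```

```bash
cat >> h.py <<'E'
C=np.array([.607,.1764,.062])
def fin():
    out=[]
    st=get_state();e=st["eef_pos"];M=R.from_quat(st["tcp_rot"]).as_matrix()
    for n in("side","top","wrist"):
        c=read_camera(n);T=c["world_from_camera"] if n!="wrist" else np.block([[M,e[:,None]],[0,0,0,1]])@c["mount"]
        im=c["img"].astype(int);b,g,r=im[...,0],im[...,1],im[...,2]
        m=(r>130)&(r>1.5*g)&(g>1.3*b);p=pr(c,T,C+[0,0,.01]);s=60 if n=="side" else 40 if n=="top" else 200
        yy,xx=np.nonzero(m);k=(abs(xx-p[0])<s)&(abs(yy-p[1])<s);xx,yy=xx[k],yy[k]
        if len(xx)<8: out.append((n,len(xx)));continue
        q=ray(c,(xx.mean(),yy.mean()),T,.076)-C;out.append((n,len(xx),(round(xx.mean()),round(yy.mean())),"ang %.0f r %.0f"%(np.degrees(np.arctan2(q[1],q[0])),1e3*np.hypot(q[0],q[1]))))
    x=M[:,0];ph=np.degrees(np.arctan2(x[1],x[0]))+90
    d=M.T@(e-C);print("F",st["contact_force"].round(1),"phi %.1f tool x,z rel axis %.1f %.1f  z %.4f t %.1f"%(ph,d[0]*1e3,d[2]*1e3,e[2],st["time"]),out)
E
python3 -c "
from h import *
fin()"
```

```text
F [ 0.2 -0.4  0.4] phi 44.9 tool x,z rel axis -17.4 30.1  z 0.0528 t 13.2 [('side', 13, (192, 240), 'ang 49 r 42'), ('top', 0), ('wrist', 0)]
```

Request:
send_rows:
  plan:
    - [[0.017,0,0],[0,0,0]]
    - [[0,0,0],[0,0,0]]

```text
time: 13.6
eef_pos: [0.6172, 0.2086, 0.0524]
tcp_rot: [0.653, -0.271, 0.271, -0.653]
contact_force: [-0.5, -0.1, -0.3]
opening: -0.001
```

Request:
send_rows:
  plan:
    - [[0.017,0,0],[0,0,0]]
    - [[0,0,0],[0,0,0]]

```text
time: 13.8
eef_pos: [0.6179, 0.208, 0.0524]
tcp_rot: [-0.653, 0.272, -0.271, 0.653]
contact_force: [-2.2, 3.0, 1.4]
opening: 0.001
```

Request:
send_rows:
  plan:
    - [[0.017,0,0],[0,0,0]]
    - [[0,0,0],[0,0,0]]

```text
time: 14.0
eef_pos: [0.6197, 0.2065, 0.0524]
tcp_rot: [-0.653, 0.271, -0.271, 0.653]
contact_force: [-1.6, 3.4, 0.1]
opening: -0.0
```

Contact came at x≈-15.5 mm with about 3.7 N, as expected. Now I push in small arc rows, checking after each click.

Request:
send_rows:
  plan:
    - [[0.0111,0,0.0043],[0,0.00694,0]]
    - [[0.0111,0,0.0043],[0,0.00694,0]]
    - [[0.0111,0,0.0043],[0,0.00694,0]]
    - [[0.0111,0,0.0043],[0,0.00694,0]]
    - [[0,0,0],[0,0,0]]
    - [[0,0,0],[0,0,0]]

```text
time: 14.6
eef_pos: [0.6254, 0.2027, 0.0525]
tcp_rot: [0.627, -0.326, 0.327, -0.627]
contact_force: [-0.1, -0.6, 0.1]
opening: -0.003
```

```bash
python3 -c "
from h import *
fin()"
```

```text
F [-0.1 -0.6  0.1] phi 35.0 tool x,z rel axis -11.0 30.1  z 0.0525 t 14.6 [('side', 8, (204, 232), 'ang 16 r 13'), ('top', 0), ('wrist', 10, (220, 272), 'ang 25 r 13')]
```

The force is back to zero, so the first click has snapped. I square the fingertip to the fin, then push about 30° for the next click.

Request:
send_rows:
  plan:
    - [[0.0015,0,0.0085],[0,0.0125,0]]
    - [[0.0015,0,0.0085],[0,0.0125,0]]
    - [[0.011,0,0.0054],[0,0.00694,0]]
    - [[0.011,0,0.0054],[0,0.00694,0]]
    - [[0.011,0,0.0054],[0,0.00694,0]]
    - [[0.011,0,0.0054],[0,0.00694,0]]
    - [[0.011,0,0.0054],[0,0.00694,0]]
    - [[0.011,0,0.0054],[0,0.00694,0]]
    - [[0.011,0,0.0054],[0,0.00694,0]]

```text
time: 15.65
eef_pos: [0.6338, 0.1979, 0.0525]
tcp_rot: [-0.535, 0.463, -0.462, 0.536]
contact_force: [-2.0, 2.9, 0.4]
opening: 0.001
```

```bash
python3 -c "
from h import *
fin()"
```

```text
F [-2.   2.9  0.4] phi 8.3 tool x,z rel axis -17.4 29.6  z 0.0525 t 15.7 [('side', 24, (203, 233), 'ang 30 r 16'), ('top', 0), ('wrist', 0)]
```

Request:
send_rows:
  plan:
    - [[0.011,0,0.0054],[0,0.00694,0]]
    - [[0.011,0,0.0054],[0,0.00694,0]]
    - [[0.011,0,0.0054],[0,0.00694,0]]
    - [[0.011,0,0.0054],[0,0.00694,0]]
    - [[0.011,0,0.0054],[0,0.00694,0]]
    - [[0,0,0],[0,0,0]]
    - [[0,0,0],[0,0,0]]

```text
time: 16.5
eef_pos: [0.6378, 0.1899, 0.0525]
tcp_rot: [0.482, -0.517, 0.517, -0.482]
contact_force: [0.8, 0.3, -0.2]
opening: 0.001
```

```bash
python3 -c "
from h import *
fin()"
```

```text
F [ 0.8  0.3 -0.2] phi -4.0 tool x,z rel axis -15.6 29.8  z 0.0525 t 16.5 [('side', 37, (204, 230), 'ang 0 r 14'), ('top', 0), ('wrist', 0)]
```

The second click has snapped: no force, face at -4° and past the -0.2° mid-point. Now the third.

Request:
send_rows:
  plan:
    - [[0.011,0,0.0054],[0,0.00694,0]]
    - [[0.011,0,0.0054],[0,0.00694,0]]
    - [[0.011,0,0.0054],[0,0.00694,0]]
    - [[0.011,0,0.0054],[0,0.00694,0]]
    - [[0.011,0,0.0054],[0,0.00694,0]]
    - [[0.011,0,0.0054],[0,0.00694,0]]
    - [[0.011,0,0.0054],[0,0.00694,0]]
    - [[0.011,0,0.0054],[0,0.00694,0]]

```text
time: 17.45
eef_pos: [0.6406, 0.1801, 0.0525]
tcp_rot: [-0.384, 0.594, -0.593, 0.385]
contact_force: [1.0, 2.4, -1.1]
opening: 0.001
```

Request:
send_rows:
  plan:
    - [[0.011,0,0.0054],[0,0.00694,0]]
    - [[0.011,0,0.0054],[0,0.00694,0]]
    - [[0.011,0,0.0054],[0,0.00694,0]]
    - [[0.011,0,0.0054],[0,0.00694,0]]
    - [[0,0,0],[0,0,0]]
    - [[0,0,0],[0,0,0]]

```text
time: 18.05
eef_pos: [0.6403, 0.1731, 0.0525]
tcp_rot: [0.332, -0.624, 0.624, -0.332]
contact_force: [1.1, -0.0, -0.3]
opening: -0.003
```

```bash
python3 -c "
from h import *
fin()"
```

```text
F [ 1.1 -0.  -0.3] phi -34.0 tool x,z rel axis -15.8 29.5  z 0.0525 t 18.1 [('side', 40, (206, 228), 'ang -36 r 15'), ('top', 0), ('wrist', 8, (221, 268), 'ang -9 r 14')]
```

Third click done: force was present at -24° and gone at -34°. Now the fourth.

Request:
send_rows:
  plan:
    - [[0.011,0,0.0054],[0,0.00694,0]]
    - [[0.011,0,0.0054],[0,0.00694,0]]
    - [[0.011,0,0.0054],[0,0.00694,0]]
    - [[0.011,0,0.0054],[0,0.00694,0]]
    - [[0.011,0,0.0054],[0,0.00694,0]]
    - [[0.011,0,0.0054],[0,0.00694,0]]
    - [[0.011,0,0.0054],[0,0.00694,0]]
    - [[0.011,0,0.0054],[0,0.00694,0]]

```text
time: 19.0
eef_pos: [0.6375, 0.1628, 0.0526]
tcp_rot: [-0.217, 0.673, -0.672, 0.219]
contact_force: [0.3, 1.9, -0.8]
opening: -0.002
```

Request:
send_rows:
  plan:
    - [[0.011,0,0.0054],[0,0.00694,0]]
    - [[0.011,0,0.0054],[0,0.00694,0]]
    - [[0.011,0,0.0054],[0,0.00694,0]]
    - [[0.011,0,0.0054],[0,0.00694,0]]
    - [[0,0,0],[0,0,0]]
    - [[0,0,0],[0,0,0]]

```text
time: 19.6
eef_pos: [0.6339, 0.1568, 0.0525]
tcp_rot: [-0.159, 0.689, -0.689, 0.159]
contact_force: [0.6, -0.3, 0.3]
opening: -0.004
```

```bash
python3 -c "
from h import *
fin()"
```

```text
F [ 0.6 -0.3  0.3] phi -64.0 tool x,z rel axis -15.6 29.4  z 0.0525 t 19.6 [('side', 50, (210, 225), 'ang -71 r 21'), ('top', 0), ('wrist', 66, (221, 268), 'ang -35 r 14')]
```

Request:
send_rows:
  plan:
    - [[-0.02,0,0],[0,0,0]]
    - [[-0.02,0,0],[0,0,0]]
    - [[0,-0.15,0],[0,0,0]]
    - [[0,-0.25,0],[0,0,0]]
    - [[0,-0.35,0],[0,0,0]]
    - [[0,-0.35,0],[0,0,0]]
    - [[0,0,0.35],[0,0,0]]
    - [[0,0,0.4],[0,0,0]]
    - [[0,0,0.4],[0,0,0]]
    - [[0,0,0.4],[0,0,0]]
    - [[0,0,0.4],[0,0,0]]
    - [[0,0,0],[0,0,0]]

```text
time: 20.95
eef_pos: [0.7424, -0.058, 0.1857]
tcp_rot: [0.156, -0.688, 0.691, -0.157]
contact_force: [-0.9, 0.8, -0.6]
opening: 0.001
```

Run:
```python
from h import *
fin()
a=read_camera("top")["img"][112:252,155:325];b=read_camera("side")["img"][150:310,110:310]
cv2.imwrite("pics/f.png",np.hstack([cv2.resize(a,(400,329),interpolation=2),cv2.resize(b,(400,329),interpolation=2)]))
```

```text
F [-0.9  0.8 -0.6] phi -64.4 tool x,z rel axis -20.9 270.3  z 0.1857 t 20.9 [('side', 50, (210, 225), 'ang -71 r 21'), ('top', 44, (221, 158), 'ang -75 r 25'), ('wrist', 182, (12, 210), 'ang -69 r 34')]
```

View pics/f.png

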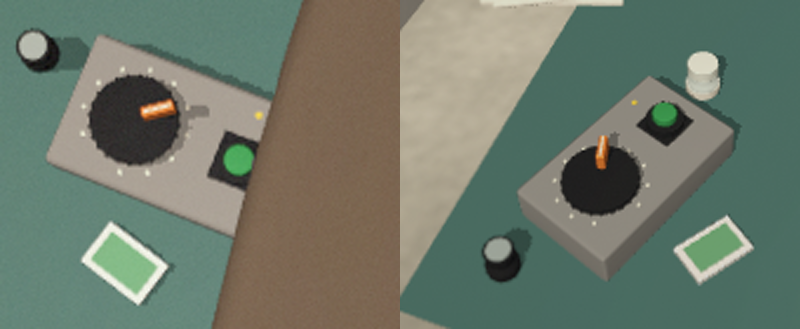

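The fin is at world angle -75° and started at 44.8°, so it has turned 120°, i.e. four clicks. The button is up, the loose things are where they stood, and the hand is clear. I'm handing it in.

```bash
python3 -c "
from plant import *
print(sign_off())"
```

```text
the job is handed in; nothing more can be done
None
```

I pressed the green button fully down and let it go, then turned the dial four clicks clockwise. The job is handed in at about 21 s of the 59 s allowed; `sign_off` reports no verdict.

- **Button:** I pressed it with the shut fingertips until it bottomed out. The force rose to about 8 N after roughly 6 mm of travel, and the last picture shows the button up.
- **Dial:** I pushed the fin from click 2 to click 6 in four pushes. Each push read up to about 4 N and fell back to zero as the click snapped on. The last check from above puts the fin at -75°, against 44.8° at the start, so it turned 120°. The side view agrees roughly, at -71°.
- **Surroundings:** In the last picture the loupe, plate and jar looked to be where they stood. I judged this by eye and did not measure it. The hand is clear, about 0.25 m away and raised.
- **Disagreement:** The fingertips touched the button with the reported TCP about 33 mm lower than the stated 14 mm tip offset predicts. I used the height found by touch and in the camera images instead.

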